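# Draw the bottom lock cam and seat it on the lock

### The job

Draw the bottom lock cam, the one already sticking out, through the mouth of the stack magazine, so that the three cams above stay in the magazine and simply settle down one place. Turn that cam so its D-shaped bore matches the flat on the upright lock spindle, seat it flat and fully home on the lock's shoulder, and let it go. Leave the other things on the bench where they are.

Things in the scene. Friction and masses are not known exactly. Their poses are not given: they have to be found in the camera images.
- chute: Fixed magazine for lock cams: open-topped shaft on a red pedestal, clear side walls, aluminium front and rear. Origin on the bench under the shaft's middle; x from the mouth (front, -x) to the rear, z up. Shaft floor 45 mm above the bench; inside 99 mm long (x), 33 wide (y); walls 3 mm, top 85 mm above the bench; outside 105 x 39 mm (44 wide at the corner posts).
- chute_mouth (a point): Middle of the mouth's lower edge: front end of the shaft's floor, 45 mm above the bench, at x = -52.5 mm in the chute; axes as the chute. The front wall starts 11.5 mm above the floor, so one 8 mm cam slides out along -x under it, but not two. In front of the mouth there is free room below the cam: floor and pedestal end here or behind.
- cam_bottom: Bottom cam, to be drawn: flat brass keyhole-shaped plate, 8 mm thick, 96 mm long, 60-130 g. Origin: bore centre on the underside; x along the plate to the tail end, z up. Head: octagon 30 mm across, parallel flats facing +y and -y (good to grip). Starts flat on the shaft floor, head sticking out 33 to 39 mm from the front wall, x as the chute's within 2 deg; the others lie loose on it.
- cam_tail (a point): Middle of the bottom cam's tail end, on the underside, 81 mm along x from the bore centre (tail 24 mm wide); axes as cam_bottom. The cam is clear of the magazine when this has come out of the mouth, 57 to 63 mm along the chute's -x from the start. The D bore goes through: 8 mm from its centre to the round side, 5 mm to the flat, which lies on the tail (+x) side.
- cam_1: Same cam, second from the bottom at the start, wholly inside the shaft, head at the front wall: must stay in the magazine and end lying on its floor. Axes and origin as cam_bottom.
- cam_2: Same cam, third from the bottom at the start; must stay in the magazine.
- cam_3: Same cam, top of the stack at the start; must stay in the magazine.
- lock: Lock fixed in a blue block (70 x 60 x 26 mm, 70 along x), spindle up. Origin on the bench on the spindle's axis; x points out of the spindle's flat, z up: a seated cam's tail points along +x. Dark collar 36 mm wide up to 32 mm high, then a steel barrel 22 mm wide up to its shoulder at 60 mm, level with a steel arm (18 mm wide, 14 thick, to x = 55 mm) that carries the tail. Nothing turns.
- shoulder (a point): Centre of the steel shoulder, on the spindle's axis, 60 mm above the bench: the underside of the seated cam rests here. Axes as the lock. Above it stands the dark steel D spindle: 14 mm diameter, flat 4 mm from the axis on the +x side, 18 mm tall, the top 5 mm tapering to 0.7 of its size.
- padlock_brass: Brass padlock lying flat, body 34 x 42 x 16 mm; leave alone.
- padlock_blue: Blue padlock lying flat, body 34 x 42 x 16 mm; leave alone.
- key_blank: Brass key blank lying flat, 57 mm long, 4 mm thick; leave alone.
- screwdriver: Orange screwdriver lying flat, 170 mm; leave alone.
- pin_jar: Amber jar, 48 mm diameter, 70 mm tall; leave alone.
- pin_tray: Grey compartment tray 70 x 110 x 25 mm; leave alone.
- cylinder: Profile lock cylinder lying on its foot, 70 x 22 x 33 mm; leave alone.
Not all that is in view belongs to the job. Leave any purple look-alike of the cam_bottom alone.

How it is judged:
On the way, in this order (a step that is already met when the one before it is completed fails the run):
1. the bottom cam is drawn out through the magazine's mouth, its tail clear of it, and not dropped (x of cam_bottom in the frame of chute_mouth below -0.083 m and z of cam_bottom in the frame of chute above 0.03 m).
2. that cam is home on the lock's shoulder (z of cam_bottom in the frame of shoulder between -0.003 and 0.0025 m and horizontal distance between cam_bottom and shoulder below 0.003 m and angle between cam_bottom's own z axis and vertical below 0.07 rad and angle between the x axis of cam_bottom and the x axis of lock, either way round below 0.26 rad), for 0.2 s.
At the end, for the whole second after the job is handed in: Drawn cam flat (4 deg) and at rest on the lock's shoulder: underside within 2.5 mm, bore within 3 mm of the spindle axis, tail along the lock's x within 15 deg. The other three lie flat, at rest in the magazine, each 8 mm lower (within 4 mm; 12 mm along the shaft) (all of step 2 and x of cam_1 in the frame of chute between -0.045 and -0.021 m and z of cam_1 in the frame of chute between 0.041 and 0.049 m and angle between each of cam_1, cam_2, cam_3's own z axis and vertical below 0.08 rad and x of cam_2 in the frame of chute between -0.045 and -0.021 m and z of cam_2 in the frame of chute between 0.049 and 0.057 m and x of cam_3 in the frame of chute between -0.045 and -0.021 m and z of cam_3 in the frame of chute between 0.057 and 0.065 m and linear speed of each of cam_bottom, cam_1, cam_2, cam_3 below 0.02 m/s); the robot touches nothing.
It fails at once if a cam of the stack above was pulled out through the mouth (more than 20 mm forward) or lifted out of the shaft (more than 25 mm above its place) (x of any of cam_1, cam_2, cam_3 in the frame of chute below -0.053 m or z of cam_1 in the frame of chute above 0.078 m or z of cam_2 in the frame of chute above 0.086 m or z of cam_3 in the frame of chute above 0.094 m).
It fails at once if something else on the bench was moved more than 30 mm (distance of any of padlock_brass, padlock_blue, key_blank, screwdriver, pin_jar, pin_tray, cylinder from where it was at the start of the episode above 0.03 m).
It also fails if it takes over 42 s, if anything falls off the work surface, if the arm or the gripper's body presses on something with over 40 N, if the wrist force passes 120 N, or if a joint passes its speed limit or range.

### The arm

A 7-joint arm with a two-finger parallel gripper is mounted at the origin on the work surface. World frame = base frame: x ahead of the robot, y to its left, z up, the work surface at z = 0. Lengths are in m, angles in rad, forces in N, time in s.
With the tool pointing down it reaches from about 0.425 to 0.95 m from the base axis. Payload 4.7 kg.
Tool frame: the origin (TCP) lies at the very end of the fingers, on their centre line; the grasp point (between the pads) lies 19 mm behind it; z points along the fingers, y is the direction in which the jaws open and shut (so a half turn about z gives the same grasp; the last joint's range is limited). The gripper opens to 87 mm and grips with 3 to 60 N. Pads are 19 mm wide; open, the fingers measure 117 mm over their backs; the gripper's body (75 mm by 190 mm) begins 51 mm behind the grasp point.
Start: joints at [1.127, 0.469, -0.049, 1.532, 0.024, 1.141, -0.082], TCP at [0.272, -0.618, 0.223] pointing down, gripper open.
Joint ranges: [-2.59, 2.59], [-0.33, 1.99], [-1.39, 1.29], [0.1, 2.45], [-1.04, 4.18], [0.21, 1.99], [-2.66, 2.66]. Speed limits (rad/s): [2.57, 2.57, 3.14, 3.14, 3.14, 3.14, 3.14].

### API

Orientations are given as a rotation vector (axis times angle).
In Python, from cell import arm, capture, get_calibration gives the robot as it stands.
- The arm moves only by the tool carry_out, never from a script. Its argument "commands" is a list of rows, each an object with "travel": the shift along the tool's x, y, z in m, a list of three; "twist": the turn, a rotation vector about the tool's x, y, z in rad, a list of three; "jaw": the finger opening in m, from 0 to 0.087. In form: [{"travel": [tx, ty, tz], "twist": [wx, wy, wz], "jaw": jaw}, ...]. A call has 1 to 20 rows; each row shifts and turns the commanded pose from where the row before left it, along the tool's axes as they then stand; what a row does not reach is not made up. A row lasts 1/12 s, in which the tool goes at most 41.7 mm and 7.16 degrees, less where a joint would pass 70% of its speed; a pose out of reach is approached as far as the arm can. A call is refused whole if a number of a shift passes 0.0417 or a number of a turn 0.125, either way. A call with a gripper value outside its range is refused whole. The fingers move at their own pace and stop on an object; the grip force is fixed at half the most. Time passes only in rows, so rows that do not move let the fingers close. It gives the time, the measured TCP pose, the force and the opening at its end, in the units of the state.
- arm.get_state(): the state, without advancing time (a new reading comes with each control period).
- capture(name): name is "side" or "top"; returns the picture (420x560x3 uint8, red, green, blue); there is no depth.
- get_calibration(name): a dict with "mtx" (3x3 intrinsics, pixels), "rvec" (rotation vector, rad) and "tvec" (3), from world to camera coordinates, as OpenCV has them. Camera axes: x right, y down, z forward; pixel columns grow to the right and rows downward; lengths in m; the calibration is good to about 2 mm. A picture is of the moment at which its call begins. get_calibration takes no time and is no camera call.
- arm.hand_in(): hands the job in, once; it reports no verdict.
The state is a dict: "t": time; "q": joint angles; "qvel": joint speeds; "tau": joint torques, N m; "position": TCP position; "orientation": TCP orientation; "wrist_force": force on the tool from outside, world axes, zero at the start; "torque": the same for the moment, N m; "width": finger opening in m.
Only numpy, scipy, OpenCV 4.12 (cv2) and the standard library are available. Lean on these libraries where they do the work, as an engineer would, in place of code of your own. Each camera call takes 0.05 s, during which the arm holds its last target.

## Working session

There is one attempt and no reset: what is moved stays moved. The work goes in short steps, Python scripts to look and compute and a tool call to move; the robot and the scene stay as the last step left them, time stands still between calls to the robot, and variables do not carry over. Pictures are saved under pics/ and viewed, and the job is handed in when it is done.

Besides the shell and the picture viewer there is one more tool, called after "Request:" by a JSON object that holds its "name" and its "arguments". carry_out: Moves the arm, as the interface text tells. Its arguments: {"type":"object","properties":{"commands":{"type":"array"}},"required":["commands"]}

```bash
mkdir -p pics; ls; python3 - <<'E'
from cell import arm,capture,get_calibration
import cv2
for n in("side","top"):
    im=capture(n); cv2.imwrite(f"pics/{n}0.png",im[:,:,::-1]); c=get_calibration(n); print(n,c)
s=arm.get_state(); print(s)
E
```

```text
pics
side {'mtx': array([[450.19385367,   0.        , 281.69365619],
       [  0.        , 450.19385367, 202.96496308],
       [  0.        ,   0.        ,   1.        ]]), 'rvec': array([ 0.84699462, -2.41224391,  1.19927881]), 'tvec': array([0.36954471, 0.28035255, 0.91601034])}
top {'mtx': array([[406.3576461 ,   0.        , 277.94889386],
       [  0.        , 406.3576461 , 206.46656363],
       [  0.        ,   0.        ,   1.        ]]), 'rvec': array([ 2.1075024 , -2.1265599 ,  0.19310187]), 'tvec': array([-0.05757421,  0.53348946,  0.81805495])}
{'t': 0.1, 'q': array([ 1.12710076,  0.46934006, -0.04856302,  1.5335668 ,  0.02409712,
        1.14100091, -0.08233009]), 'qvel': array([ 0.00064703, -0.00265525,  0.00036364, -0.00188464, -0.00050897,
        0.00026802,  0.00094469]), 'tau': array([ 1.19299661e-03, -5.09171426e+01, -8.13949504e-02, -2.36828327e+01,
       -6.15830161e-02,  3.44899914e-02,  7.34132755e-05]), 'position': array([ 0.27180623, -0.61727072,  0.22162149]), 'orientation': array([-3.07263791e+00, -6.46505631e-01,  6.69372950e-04]), 'wrist_force': array([-0.09975598, -0.05447324,  0.51082288]), 'torque': array([-0.01507816, -0.02883857, -0.03840341]), 'width': 0.0869317619462715}
```

View pics/side0.png

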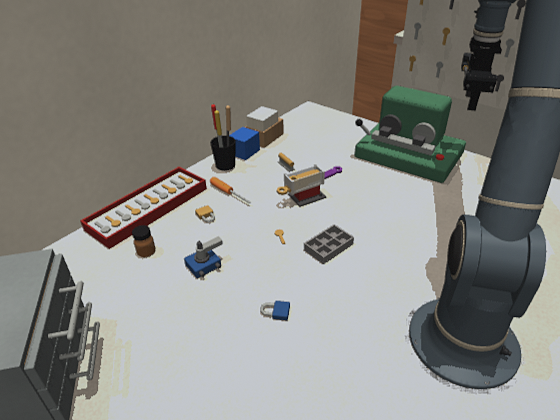

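View pics/top0.png

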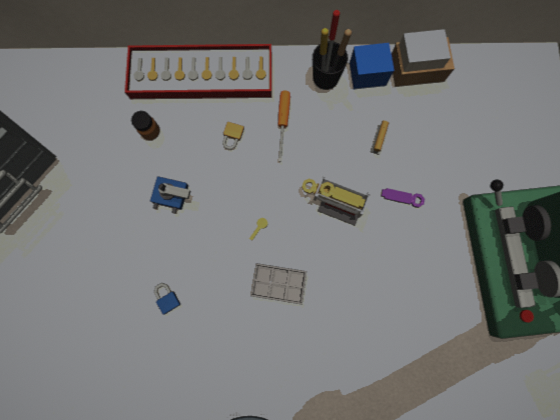

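```bash
python3 - <<'E'
import cv2
t=cv2.imread("pics/top0.png");s=cv2.imread("pics/side0.png")
a=cv2.resize(t[160:240,290:430],None,fx=5,fy=5,interpolation=cv2.INTER_CUBIC)
cv2.imwrite("pics/c1.png",a)
cv2.imwrite("pics/c2.png",cv2.resize(t[165:225,140:210],None,fx=8,fy=8,interpolation=cv2.INTER_CUBIC))
cv2.imwrite("pics/c3.png",cv2.resize(s[150:215,260:350],None,fx=8,fy=8,interpolation=cv2.INTER_CUBIC))
cv2.imwrite("pics/c4.png",cv2.resize(s[225:285,175:245],None,fx=8,fy=8,interpolation=cv2.INTER_CUBIC))
E
```

```text
(no output)
```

View pics/c1.png

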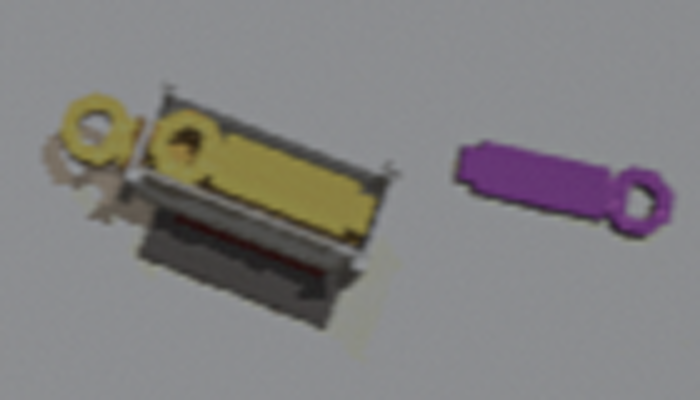

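View pics/c2.png

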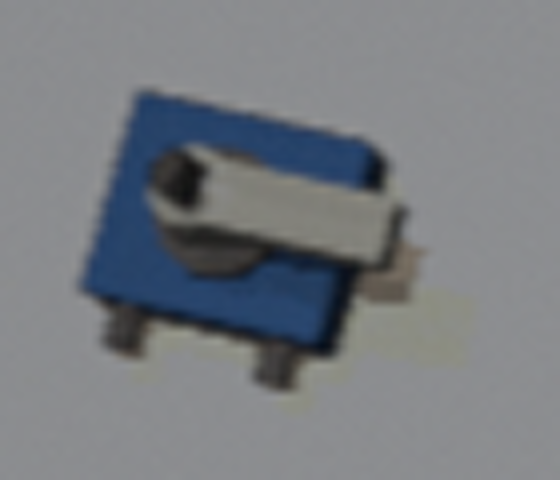

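View pics/c3.png

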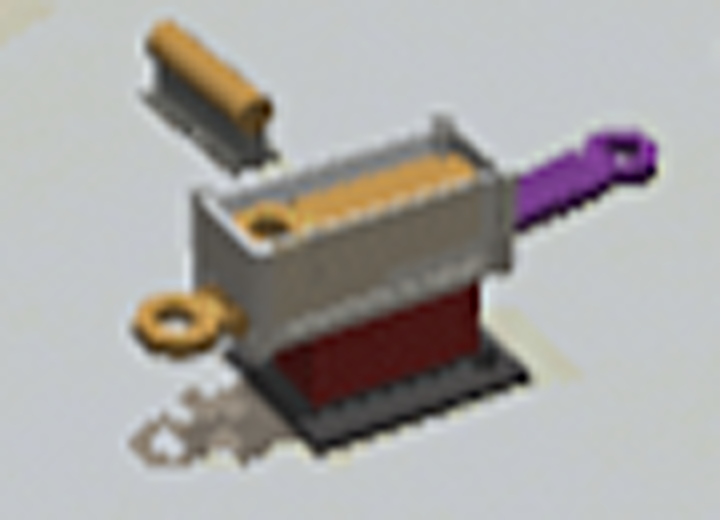

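View pics/c4.png

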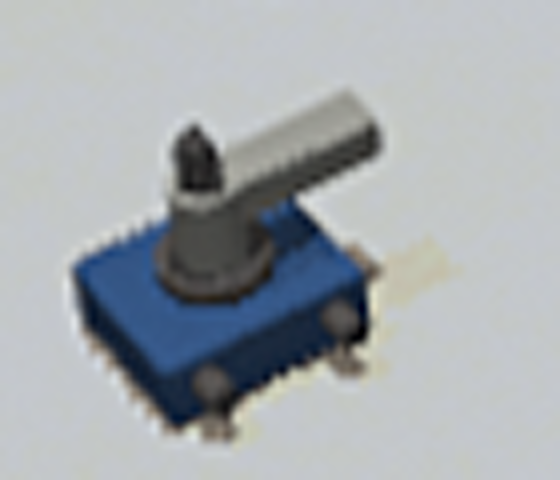

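```bash
cat > h.py <<'E'
import numpy as np,cv2
from cell import arm,capture,get_calibration
C={n:get_calibration(n) for n in("side","top")}
def P(n):
    c=C[n];R,_=cv2.Rodrigues(c["rvec"]);return c["mtx"]@np.c_[R,c["tvec"]]
def proj(n,X):
    c=C[n];return cv2.projectPoints(np.atleast_2d(X).astype(float),c["rvec"],c["tvec"],c["mtx"],None)[0][:,0]
def atz(n,uv,z):
    p=P(n);u,v=uv
    A=np.array([p[0]-u*p[2],p[1]-v*p[2]]);return np.linalg.solve(A[:,:2],-(A[:,2]*z+A[:,3]))
def tri(a,b):
    X=cv2.triangulatePoints(P("side"),P("top"),np.array(a,float).reshape(2,1),np.array(b,float).reshape(2,1));return (X[:3]/X[3])[:,0]
def cr(o,s,u): return [(u[0]+.5)/s-.5+o[0],(u[1]+.5)/s-.5+o[1]]
E
python3 - <<'E'
from h import *
np.set_printoptions(precision=4,suppress=True)
for n in C:
    c=C[n];R,_=cv2.Rodrigues(c["rvec"]);print(n,"cam pos",-R.T@c["tvec"])
T=lambda u:cr((290,160),5,u)
S=lambda u:cr((260,150),8,u)
for nm,z,t,s in [("hole",.053,(97,124),(178,320)),("post1",.085,(168,92),(198,190)),("post2",.085,(392,170),(440,120)),("post3",.085,(360,258),(505,180)),("post4",.085,(128,178),(270,252)),("hole3",.077,(183,142),(268,225))]:
    print(nm,"top",atz("top",T(t),z),"side",atz("side",S(s),z),"tri",tri(S(s),T(t)))
T=lambda u:cr((140,165),8,u)
S=lambda u:cr((175,225),8,u)
for nm,z,t,s in [("spintop",.078,(172,170),(193,130)),("armend L",.06,(400,200),(350,90)),("armend R",.06,(388,266),(378,126)),("blk",.026,(140,92),(80,268)),("blk",.026,(372,140),(275,200)),("blk",.026,(325,345),(360,275)),("blk",.026,(88,290),(165,375))]:
    print(nm,"top",atz("top",T(t),z),"side",atz("side",S(s),z),"tri",tri(S(s),T(t)))
E
```

```text
side cam pos [-0.0828  0.6632  0.7794]
top cam pos [ 0.368  -0.0695  0.9038]
hole top [ 0.5803 -0.1297] side [ 0.5822 -0.1309] tri [ 0.5803 -0.1293  0.0546]
post1 top [ 0.5857 -0.1572] side [ 0.5979 -0.1622] tri [ 0.5872 -0.1542  0.0927]
post2 top [ 0.5515 -0.2484] side [ 0.5576 -0.252 ] tri [ 0.552  -0.2465  0.0896]
post3 top [ 0.5148 -0.2335] side [ 0.5159 -0.2335] tri [ 0.5152 -0.2332  0.0854]
post4 top [ 0.5492 -0.1396] side [ 0.5536 -0.1469] tri [ 0.5477 -0.1391  0.0916]
hole3 top [ 0.5662 -0.1637] side [ 0.572  -0.1692] tri [ 0.5656 -0.1625  0.0829]
spintop top [0.5742 0.1821] side [0.5815 0.1788] tri [0.5748 0.1818 0.0831]
armend L top [0.5698 0.1261] side [0.5743 0.1241] tri [0.5702 0.1262 0.0632]
armend R top [0.5518 0.1287] side [0.5557 0.1305] tri [0.5537 0.13   0.06  ]
blk top [0.6098 0.208 ] side [0.6108 0.2068] tri [0.6095 0.2076 0.0274]
blk top [0.5953 0.1424] side [0.5864 0.1494] tri [0.596  0.1436 0.0169]
blk top [0.5372 0.1534] side [0.5418 0.1565] tri [0.5398 0.1553 0.0254]
blk top [0.5533 0.2197] side [0.5567 0.2213] tri [0.555  0.2208 0.026 ]
```

```bash
cat > fit.py <<'E'
from h import *
from scipy.optimize import minimize
SS=4
def rot(p,x,y,a,z=0):
    p=np.asarray(p,float);c,s=np.cos(a),np.sin(a)
    return np.c_[x+c*p[:,0]-s*p[:,1],y+s*p[:,0]+c*p[:,1],p[:,2]+z]
def box(x0,x1,y0,y1,z): return [[x0,y0,z],[x1,y0,z],[x1,y1,z],[x0,y1,z]]
def circ(r,z,n=32): 
    t=np.arange(n)*2*np.pi/n;return np.c_[r*np.cos(t),r*np.sin(t),0*t+z]
def Dsh(r,f,z):
    t0=np.arccos(f/r);t=np.linspace(t0,2*np.pi-t0,24);return np.c_[r*np.cos(t),r*np.sin(t),0*t+z]
def octa(z,R=.015): 
    t=(np.arange(8)+.5)*np.pi/4;r=R/np.cos(np.pi/8);return np.c_[r*np.cos(t),r*np.sin(t),0*t+z]
def ext(pts,z0):  # pts with z=top
    b=np.array(pts,float);b2=b.copy();b2[:,2]=z0;return np.r_[b,b2]
# layers: (points, hull) label order painter
def lock_layers():
    L=[]
    b=box(-.035,.035,-.03,.03,.026)
    L.append(ext(b,0));L.append(b)
    L.append(ext(circ(.018,.032),.026))
    L.append(ext(circ(.011,.060),.032))
    a=box(0,.055,-.009,.009,.060)
    L.append(ext(a,.046));L.append(np.r_[a,circ(.011,.06)])
    L.append(np.r_[Dsh(.007,.004,.060),Dsh(.007,.004,.073),Dsh(.0049,.0028,.078)])
    return L
def labels(n,layers,pose,win):
    u0,v0,w,h=win;lab=np.zeros((h*SS,w*SS),np.uint8)
    for i,l in enumerate(layers):
        uv=proj(n,rot(l,*pose));q=((uv-[u0,v0]+.5)*SS-.5)
        hull=cv2.convexHull(q.astype(np.float32))
        cv2.fillPoly(lab,[np.round(hull*16).astype(np.int32)],i+1,shift=4)
    return lab
def weights(lab,k):
    h,w=lab.shape
    return np.stack([(lab==i).reshape(h//SS,SS,w//SS,SS).mean((1,3)) for i in range(k)],-1)
def cost(n,layers,pose,win,im):
    u0,v0,w,h=win
    W=weights(labels(n,layers,pose,win),len(layers)+1).reshape(-1,len(layers)+1)
    y=im[v0:v0+h,u0:u0+w].reshape(-1,3).astype(float)
    c,_,_,_=np.linalg.lstsq(np.r_[W,1e-2*np.eye(W.shape[1])],np.r_[y,np.zeros((W.shape[1],3))],rcond=None)
    r=np.abs(W@c-y); return np.minimum(r,60).mean()
def fit(n_ims,layers,p0,off=None):
    def f(p): return sum(cost(n,layers,p,win,im) for n,win,im in n_ims)
    best=None
    for s in (.006,.003,.0015):
        p=p0 if best is None else best.x
        sim=np.array([p]+[np.array(p)+d for d in np.diag([s,s,s*20])])
        best=minimize(f,p,method="Nelder-Mead",options=dict(initial_simplex=sim,xatol=1e-5,fatol=1e-5,maxiter=150))
    return best
def overlay(n,layers,pose,im,win,s,fn):
    u0,v0,w,h=win
    o=cv2.resize(im[v0:v0+h,u0:u0+w],None,fx=s,fy=s,interpolation=cv2.INTER_CUBIC)[:,:,::-1].copy()
    for l in layers:
        q=((proj(n,rot(l,*pose))-[u0,v0]+.5)*s-.5)
        cv2.polylines(o,[np.round(cv2.convexHull(q.astype(np.float32))).astype(np.int32)],True,(0,255,0),1)
    cv2.imwrite(fn,o); return o
E
python3 - <<'E'
from fit import *
np.set_printoptions(precision=4,suppress=True)
t=cv2.imread("pics/top0.png")[:,:,::-1];s=cv2.imread("pics/side0.png")[:,:,::-1]
wt=(145,170,52,40);ws=(180,232,46,48)
L=lock_layers();p0=[.575,.182,np.radians(-103)]
o=[]
for nm,ni in (("top",[("top",wt,t)]),("side",[("side",ws,s)]),("both",[("top",wt,t),("side",ws,s)])):
    b=fit(ni,L,p0);print(nm,b.x,np.degrees(b.x[2]),b.fun)
    for n,w,im in ni: overlay(n,L,b.x,im,w,8,f"pics/o_{nm}_{n}.png")
a=cv2.imread("pics/o_top_top.png");c=cv2.imread("pics/o_side_side.png")
H=max(a.shape[0],c.shape[0]);pad=lambda q:cv2.copyMakeBorder(q,0,H-q.shape[0],0,0,0)
cv2.imwrite("pics/o1.png",np.hstack([pad(a),pad(c)]))
E
```

```text
top [ 0.5739  0.1826 -1.8096] -103.68341109358576 8.166669576098304
side [ 0.5792  0.1803 -1.8003] -103.14864218049532 8.936927548686127
both [ 0.575  0.182 -1.797] -102.96091866026227 23.371758585101503
```

View pics/o1.png

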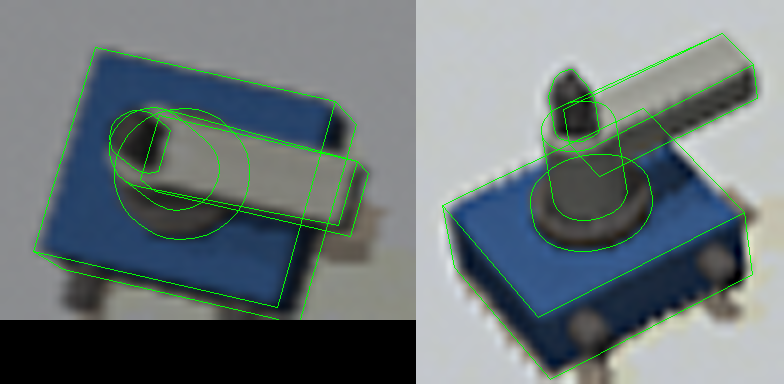

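```bash
cat >> fit.py <<'E'
def cam_layers(z,neck=.007):
    L=[]
    if neck: b=box(.012,.021,-neck,neck,z+.008); L.append(ext(b,z))
    L.append(ext(octa(z+.008),z)); L.append(octa(z+.008)); L.append(Dsh(.008,.005,z+.006))
    return L
def chute_layers():
    return [box(-.0525,.0525,-.0195,.0195,.085),box(-.0495,.0495,-.0165,.0165,.085),ext(box(-.0525,-.0495,-.0195,.0195,.085),.0565)]
E
python3 - <<'E'
from fit import *
np.set_printoptions(precision=4,suppress=True)
t=cv2.imread("pics/top0.png")[:,:,::-1];s=cv2.imread("pics/side0.png")[:,:,::-1]
wt=(298,175,18,24);ws=(272,180,16,18)
L=cam_layers(.045,0);p0=[.580,-.130,np.radians(-110.4)]
R={}
for nm,ni in (("top",[("top",wt,t)]),("side",[("side",ws,s)])):
    b=fit(ni,L,p0);print(nm,b.x,np.degrees(b.x[2]),b.fun);R[nm]=b.x
Wt=(296,168,76,52);Ws=(268,160,62,50)
for ch in ([.550,-.195,np.radians(-110.4)],):
  a=overlay("top",chute_layers()+[],ch,t,Wt,8,"pics/x.png")
  c=overlay("side",chute_layers()+[],ch,s,Ws,8,"pics/x.png")
  for (o,n,w) in ((a,"top",Wt),(c,"side",Ws)):
    for l in L:
        q=((proj(n,rot(l,*R[n]))-[w[0],w[1]]+.5)*8-.5);cv2.polylines(o,[np.round(q).astype(np.int32)],True,(255,0,255),1)
  cv2.imwrite("pics/o2.png",a);cv2.imwrite("pics/o3.png",c)
E
```

```text
top [ 0.5781 -0.1299 -1.8561] -106.34568084086192 13.290956638947895
side [ 0.5844 -0.1342 -1.9002] -108.87535465392412 20.49933121954321
```

View pics/o2.png

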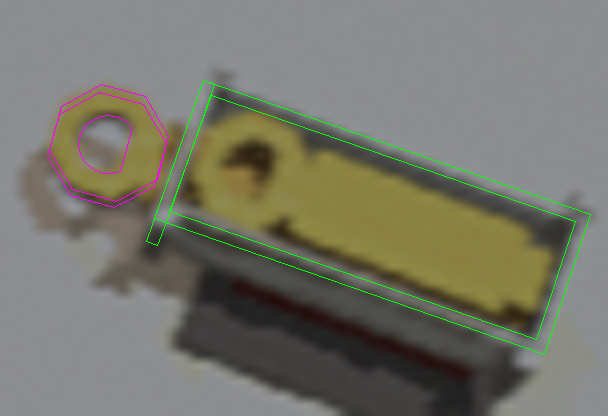

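View pics/o3.png

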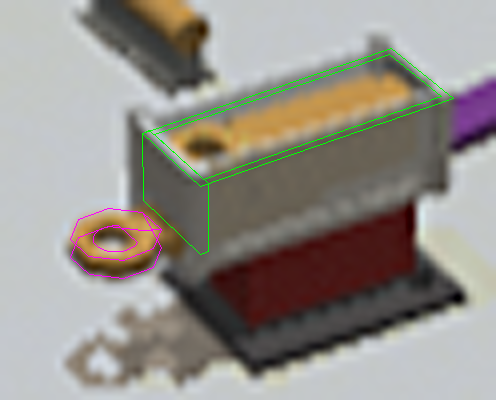

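Request:
{"name": "carry_out", "arguments": {"commands": [{"travel":[0,0,-0.003],"twist":[0,0,-0.081],"jaw":0.087},{"travel":[0,0,-0.003],"twist":[0,0,-0.081],"jaw":0.087},{"travel":[0,0,-0.003],"twist":[0,0,-0.081],"jaw":0.087},{"travel":[0,0,-0.003],"twist":[0,0,-0.081],"jaw":0.087},{"travel":[0,0,-0.003],"twist":[0,0,-0.081],"jaw":0.087},{"travel":[0,0,-0.003],"twist":[0,0,-0.081],"jaw":0.087},{"travel":[0,0,-0.003],"twist":[0,0,-0.081],"jaw":0.087},{"travel":[0,0,-0.003],"twist":[0,0,-0.081],"jaw":0.087},{"travel":[0,0,-0.003],"twist":[0,0,-0.081],"jaw":0.087},{"travel":[0,0,-0.003],"twist":[0,0,-0.081],"jaw":0.087}]}}

```text
t: 0.93
position: [0.2719, -0.6175, 0.2521]
orientation: [-2.566, -1.81, -0.0]
wrist_force: [-0.1, -0.1, 0.4]
width: 0.0874
```

```bash
cat > go.py <<'E'
from h import *
from scipy.spatial.transform import Rotation as Ro
import sys
np.set_printoptions(precision=4,suppress=True)
def st():
    s=arm.get_state();R=Ro.from_rotvec(s["orientation"]).as_matrix()
    print("t",s["t"],"pos",s["position"],"yaw",np.degrees(np.arctan2(R[1,0],R[0,0])),"z",R[:,2],"F",s["wrist_force"],"w",s["width"]);return s,R
if __name__=="__main__":
    s,R=st()
    if len(sys.argv)>1:
        g=np.array(sys.argv[1:4],float);print("tool delta",R.T@(g-s["position"]))
        if len(sys.argv)>4:
            print("twist",-np.radians(float(sys.argv[4]))+np.arctan2(R[1,0],R[0,0]))
E
python3 go.py .579 -.130 .12 70
```

```text
t 0.9333 pos [ 0.2719 -0.6175  0.2521] yaw 70.40423230383234 z [-0.0005  0.001  -1.    ] F [-0.0684 -0.0981  0.4238] w 0.08740630522915087
tool delta [0.5622 0.126  0.1324]
twist 0.007055184644796597
```

Request:
{"name": "carry_out", "arguments": {"commands": [{"travel":[0.0281,0.0063,0.003],"twist":[0,0,0],"jaw":0.087},{"travel":[0.0281,0.0063,0.003],"twist":[0,0,0],"jaw":0.087},{"travel":[0.0281,0.0063,0.003],"twist":[0,0,0],"jaw":0.087},{"travel":[0.0281,0.0063,0.003],"twist":[0,0,0],"jaw":0.087},{"travel":[0.0281,0.0063,0.003],"twist":[0,0,0],"jaw":0.087},{"travel":[0.0281,0.0063,0.003],"twist":[0,0,0],"jaw":0.087},{"travel":[0.0281,0.0063,0.003],"twist":[0,0,0],"jaw":0.087},{"travel":[0.0281,0.0063,0.003],"twist":[0,0,0],"jaw":0.087},{"travel":[0.0281,0.0063,0.003],"twist":[0,0,0],"jaw":0.087},{"travel":[0.0281,0.0063,0.003],"twist":[0,0,0],"jaw":0.087},{"travel":[0.0281,0.0063,0.003],"twist":[0,0,0],"jaw":0.087},{"travel":[0.0281,0.0063,0.003],"twist":[0,0,0],"jaw":0.087},{"travel":[0.0281,0.0063,0.003],"twist":[0,0,0],"jaw":0.087},{"travel":[0.0281,0.0063,0.003],"twist":[0,0,0],"jaw":0.087},{"travel":[0.0281,0.0063,0.003],"twist":[0,0,0],"jaw":0.087},{"travel":[0.0281,0.0063,0.003],"twist":[0,0,0],"jaw":0.087},{"travel":[0.0281,0.0063,0.003],"twist":[0,0,0],"jaw":0.087},{"travel":[0.0281,0.0063,0.003],"twist":[0,0,0],"jaw":0.087},{"travel":[0.0281,0.0063,0.003],"twist":[0,0,0],"jaw":0.087},{"travel":[0.0281,0.0063,0.003],"twist":[0,0,0],"jaw":0.087}]}}

```text
t: 2.6
position: [0.5814, -0.1306, 0.192]
orientation: [-2.57, -1.805, 0.001]
wrist_force: [0.5, -0.0, 0.6]
width: 0.0868
```

```bash
python3 go.py .579 -.130 .09 70
```

```text
t 2.6 pos [ 0.5814 -0.1306  0.192 ] yaw 70.16949199706788 z [-0.0009  0.     -1.    ] F [ 0.5101 -0.0232  0.6441] w 0.08677405809545867
tool delta [-0.0002 -0.0024  0.102 ]
twist 0.002958193404615006
```

Descend to just above the cam (TCP ~0.09) and check in the images.

Request:
{"name": "carry_out", "arguments": {"commands": [{"travel":[0,-0.0004,0.017],"twist":[0,0,0],"jaw":0.087},{"travel":[0,-0.0004,0.017],"twist":[0,0,0],"jaw":0.087},{"travel":[0,-0.0004,0.017],"twist":[0,0,0],"jaw":0.087},{"travel":[0,-0.0004,0.017],"twist":[0,0,0],"jaw":0.087},{"travel":[0,-0.0004,0.017],"twist":[0,0,0],"jaw":0.087},{"travel":[0,-0.0004,0.017],"twist":[0,0,0],"jaw":0.087},{"travel":[0,0,0],"twist":[0,0,0],"jaw":0.087},{"travel":[0,0,0],"twist":[0,0,0],"jaw":0.087}]}}

```text
t: 3.27
position: [0.5781, -0.1309, 0.0897]
orientation: [-2.569, -1.805, 0.003]
wrist_force: [0.1, -0.5, 1.0]
width: 0.0868
```

```bash
cat > snap.py <<'E'
from go import *
import sys
tag=sys.argv[1]
t=capture("top")[:,:,::-1];s=capture("side")[:,:,::-1]
cv2.imwrite(f"pics/{tag}_top.png",t);cv2.imwrite(f"pics/{tag}_side.png",s)
S,R=st();p=S["position"]
o=[]
for n,im in(("top",t),("side",s)):
    if len(sys.argv)>2: ctr=proj(n,[float(v) for v in sys.argv[2:5]])[0]
    else: ctr=proj(n,p)[0]
    u0=int(np.clip(ctr[0]-33,0,560-66));v0=int(np.clip(ctr[1]-40,0,420-80))
    c=cv2.resize(im[v0:v0+80,u0:u0+66],None,fx=6,fy=6,interpolation=cv2.INTER_CUBIC)
    q=(proj(n,p)[0]-[u0,v0]+.5)*6-.5;cv2.drawMarker(c,tuple(int(v) for v in q),(0,0,255),cv2.MARKER_CROSS,12,1)
    print(n,"crop origin",u0,v0);o.append(c)
cv2.imwrite(f"pics/{tag}_c.png",np.hstack(o))
E
python3 snap.py a
```

```text
t 3.3667 pos [ 0.5797 -0.131   0.0915] yaw 70.17466105509159 z [ 0.0015 -0.0002 -1.    ] F [-0.5224 -0.3813  1.4138] w 0.08660219381909623
top crop origin 277 140
side crop origin 249 138
```

View pics/a_c.png

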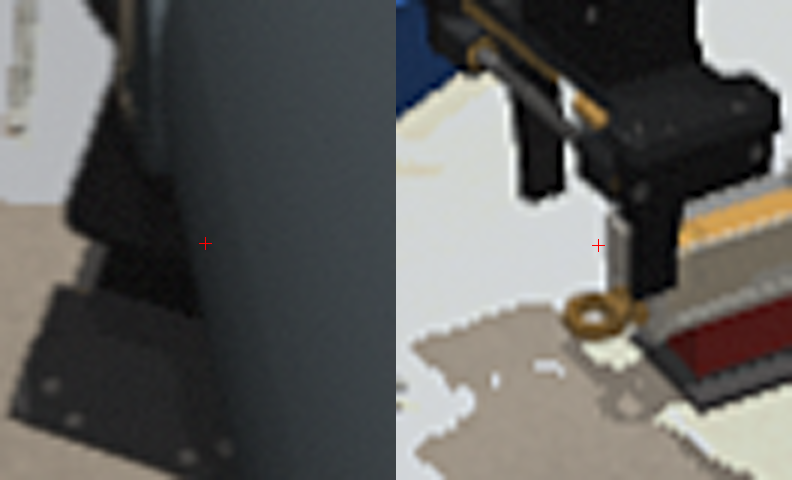

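Request:
{"name": "carry_out", "arguments": {"commands": [{"travel":[0,0,0.01],"twist":[0,0,0],"jaw":0.087},{"travel":[0,0,0.01],"twist":[0,0,0],"jaw":0.087},{"travel":[0,0,0.01],"twist":[0,0,0],"jaw":0.087},{"travel":[0,0,0.01],"twist":[0,0,0],"jaw":0.087},{"travel":[0,0,0.01],"twist":[0,0,0],"jaw":0.087},{"travel":[0,0,0.01],"twist":[0,0,0],"jaw":0.07},{"travel":[0,0,0],"twist":[0,0,0],"jaw":0.05},{"travel":[0,0,0],"twist":[0,0,0],"jaw":0.044},{"travel":[0,0,0],"twist":[0,0,0],"jaw":0.044}]}}

```text
t: 4.12
position: [0.5793, -0.1309, 0.0306]
orientation: [2.57, 1.806, 0.001]
wrist_force: [-0.9, -0.1, -0.6]
width: 0.0678
```

```bash
python3 snap.py b
```

```text
t 4.2167 pos [ 0.5795 -0.131   0.0311] yaw 70.17741493695169 z [ 0.0013 -0.0003 -1.    ] F [ 0.4002  0.8668 -0.3522] w 0.06047341923536268
top crop origin 275 147
side crop origin 249 156
```

View pics/b_c.png

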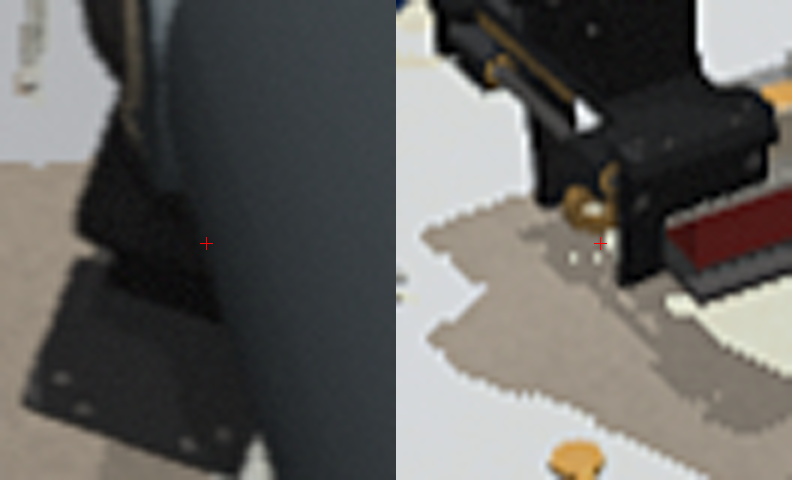

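Request:
{"name": "carry_out", "arguments": {"commands": [{"travel":[0,0,0],"twist":[0,0,0],"jaw":0.036},{"travel":[0,0,0],"twist":[0,0,0],"jaw":0.036},{"travel":[0,0,0],"twist":[0,0,0],"jaw":0.034},{"travel":[0,0,0],"twist":[0,0,0],"jaw":0.034}]}}

```text
t: 4.55
position: [0.5791, -0.131, 0.0308]
orientation: [2.57, 1.806, 0.0]
wrist_force: [-0.6, -0.5, -0.2]
width: 0.0367
```

```bash
python3 snap.py c
```

```text
t 4.65 pos [ 0.579  -0.131   0.0307] yaw 70.17709630271996 z [ 0.0002 -0.0001 -1.    ] F [-0.3543  0.2801  0.3577] w 0.034804554499274304
top crop origin 275 147
side crop origin 249 156
```

View pics/c_c.png

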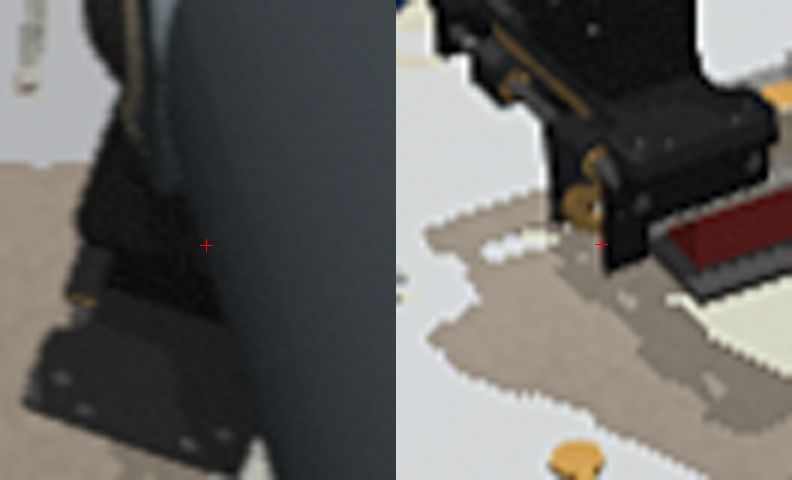

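Request:
{"name": "carry_out", "arguments": {"commands": [{"travel":[0,0,0],"twist":[0,0,0],"jaw":0.03},{"travel":[0,0,0],"twist":[0,0,0],"jaw":0.026},{"travel":[0,0,0],"twist":[0,0,0],"jaw":0.02},{"travel":[0,0,0],"twist":[0,0,0],"jaw":0.02},{"travel":[0,0,0],"twist":[0,0,0],"jaw":0.02},{"travel":[0,0,0],"twist":[0,0,0],"jaw":0.02}]}}

```text
t: 5.15
position: [0.5791, -0.131, 0.0306]
orientation: [2.57, 1.806, 0.001]
wrist_force: [1.0, 1.0, 0.1]
width: 0.0295
```

```bash
python3 go.py
```

```text
t 5.15 pos [ 0.5791 -0.131   0.0306] yaw 70.17592683968864 z [ 0.0005 -0.0001 -1.    ] F [1.0487 1.0452 0.1338] w 0.0295319069068173
```

Request:
{"name": "carry_out", "arguments": {"commands": [{"travel":[0.003,0,0],"twist":[0,0,0],"jaw":0.02},{"travel":[0.003,0,0],"twist":[0,0,0],"jaw":0.02},{"travel":[0.003,0,0],"twist":[0,0,0],"jaw":0.02},{"travel":[0.003,0,0],"twist":[0,0,0],"jaw":0.02},{"travel":[0.003,0,0],"twist":[0,0,0],"jaw":0.02},{"travel":[0.003,0,0],"twist":[0,0,0],"jaw":0.02},{"travel":[0.003,0,0],"twist":[0,0,0],"jaw":0.02},{"travel":[0.003,0,0],"twist":[0,0,0],"jaw":0.02}]}}

```text
t: 5.82
position: [0.5859, -0.1115, 0.0305]
orientation: [2.571, 1.802, -0.007]
wrist_force: [-1.9, -6.6, 1.3]
width: 0.0292
```

```bash
python3 snap.py d
```

```text
t 5.9167 pos [ 0.5862 -0.1107  0.0305] yaw 70.10823370548495 z [-0.0021 -0.0032 -1.    ] F [-2.2383 -5.2501  1.4659] w 0.029432531439525633
top crop origin 266 144
side crop origin 243 158
```

View pics/d_c.png

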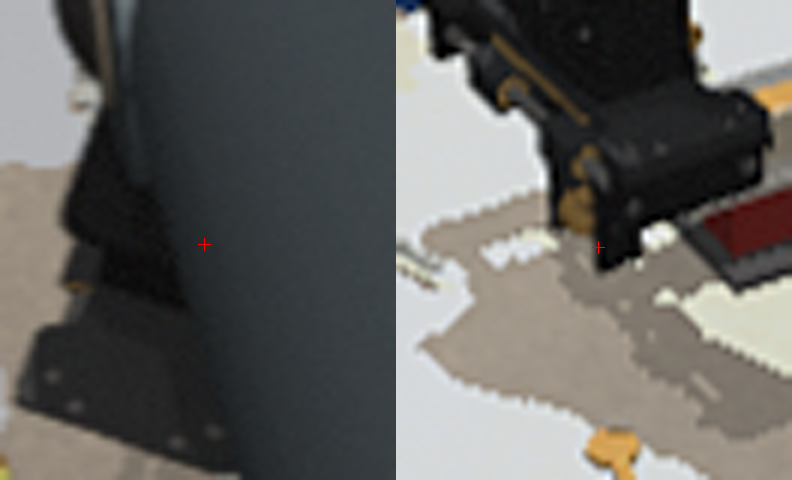

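Request:
{"name": "carry_out", "arguments": {"commands": [{"travel":[0.004,0,0],"twist":[0,0,0],"jaw":0.02},{"travel":[0.004,0,0],"twist":[0,0,0],"jaw":0.02},{"travel":[0.004,0,0],"twist":[0,0,0],"jaw":0.02},{"travel":[0.004,0,0],"twist":[0,0,0],"jaw":0.02},{"travel":[0.004,0,0],"twist":[0,0,0],"jaw":0.02},{"travel":[0.004,0,0],"twist":[0,0,0],"jaw":0.02},{"travel":[0.004,0,0],"twist":[0,0,0],"jaw":0.02},{"travel":[0.004,0,0],"twist":[0,0,0],"jaw":0.02},{"travel":[0.004,0,0],"twist":[0,0,0],"jaw":0.02},{"travel":[0.004,0,0],"twist":[0,0,0],"jaw":0.02},{"travel":[0.004,0,0],"twist":[0,0,0],"jaw":0.02},{"travel":[0.004,0,0],"twist":[0,0,0],"jaw":0.02},{"travel":[0.004,0,0],"twist":[0,0,0],"jaw":0.02},{"travel":[0.004,0,0],"twist":[0,0,0],"jaw":0.02},{"travel":[0.003,0,0],"twist":[0,0,0],"jaw":0.02}]}}

```text
t: 7.17
position: [0.6074, -0.0522, 0.0306]
orientation: [-2.57, -1.806, -0.001]
wrist_force: [-0.3, -0.3, -0.9]
width: 0.0294
```

```bash
python3 snap.py e
```

```text
t 7.2667 pos [ 0.6074 -0.0519  0.0306] yaw 70.23865518947234 z [ 0.0003  0.0005 -1.    ] F [ 0.0314  0.1964 -1.6891] w 0.02945907774994751
top crop origin 240 135
side crop origin 223 166
```

View pics/e_c.png

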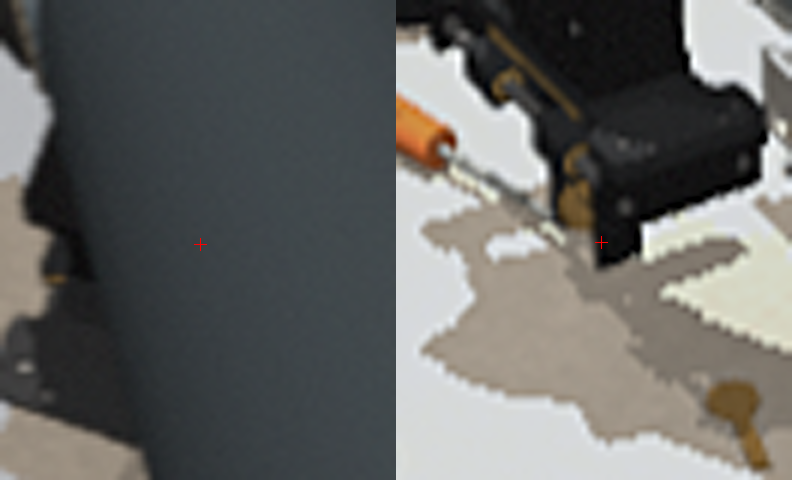

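View pics/e_top.png

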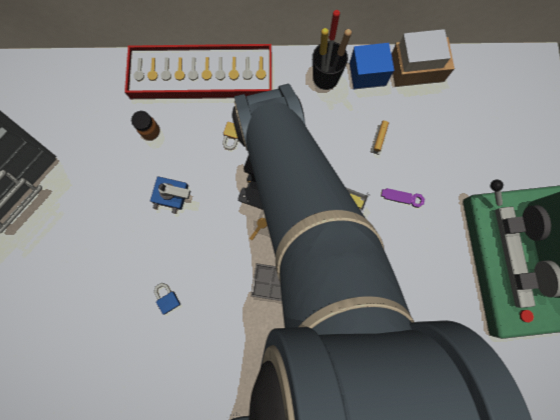

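Request:
{"name": "carry_out", "arguments": {"commands": [{"travel":[0,0,-0.006],"twist":[0,0,0],"jaw":0.02},{"travel":[0,0,-0.006],"twist":[0,0,-0.0226],"jaw":0.02},{"travel":[0,0,-0.008],"twist":[0,0,-0.0226],"jaw":0.02},{"travel":[0,0,-0.008],"twist":[0,0,-0.0226],"jaw":0.02},{"travel":[0,0,-0.008],"twist":[0,0,-0.0226],"jaw":0.02},{"travel":[0,0,-0.008],"twist":[0,0,-0.0226],"jaw":0.02},{"travel":[0,0,-0.008],"twist":[0,0,0],"jaw":0.02},{"travel":[0,0,-0.008],"twist":[0,0,0],"jaw":0.02}]}}

```text
t: 7.93
position: [0.6072, -0.053, 0.0916]
orientation: [2.464, 1.948, 0.001]
wrist_force: [-0.2, -0.3, -0.9]
width: 0.0293
```

```bash
python3 snap.py f; python3 go.py .5744 .1825 .09 76.7
```

```text
t 8.0333 pos [ 0.6082 -0.0529  0.0924] yaw 76.6370120213104 z [ 0.0033 -0.0002 -1.    ] F [ 0.2617  0.4719 -1.0566] w 0.029394149664843546
top crop origin 239 127
side crop origin 222 147
t 8.0333 pos [ 0.6082 -0.0529  0.0924] yaw 76.6370120213104 z [ 0.0033 -0.0002 -1.    ] F [ 0.2617  0.4719 -1.0566] w 0.029394149664843546
tool delta [ 0.2212 -0.0873  0.0023]
twist -0.001099347617309565
```

View pics/f_c.png

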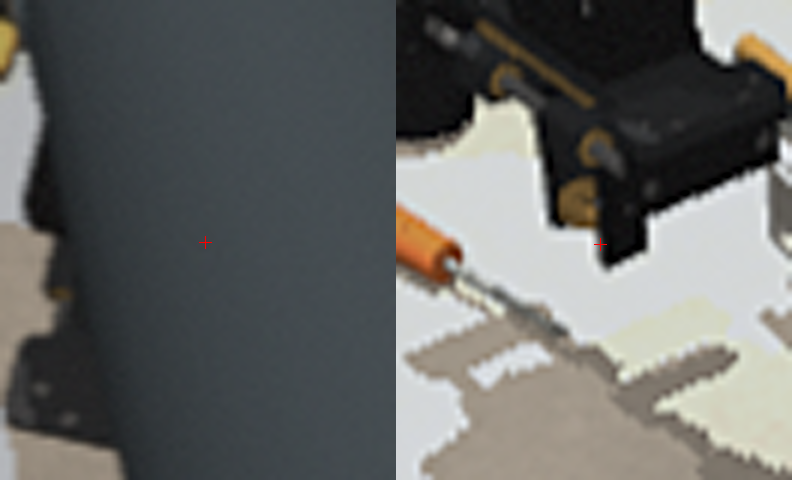

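View pics/f_side.png

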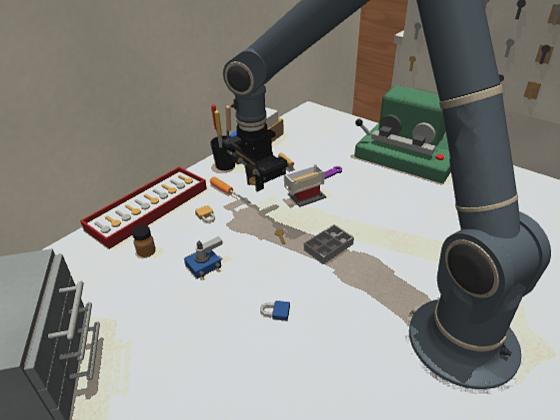

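```bash
python3 - <<'E'
from go import *
from fit import rot,octa,box,ext
s,R=st();p=s["position"];a=np.arctan2(R[1,0],R[0,0])+np.pi
im=cv2.imread("pics/f_side.png");u0,v0=222,140;k=8
c=cv2.resize(im[v0:v0+70,u0:u0+90],None,fx=k,fy=k,interpolation=cv2.INTER_CUBIC)
z=p[2]+.0144
for l in (octa(z+.008),octa(z),box(.015,.081,-.012,.012,z+.008),box(.015,.081,-.012,.012,z)):
    q=((proj("side",rot(l,p[0],p[1],a))-[u0,v0]+.5)*k-.5);cv2.polylines(c,[np.round(q).astype(np.int32)],True,(0,255,0),1)
cv2.imwrite("pics/f2.png",c)
E
```

```text
t 8.0333 pos [ 0.6082 -0.0529  0.0924] yaw 76.6370120213104 z [ 0.0033 -0.0002 -1.    ] F [ 0.2617  0.4719 -1.0566] w 0.029394149664843546
```

View pics/f2.png

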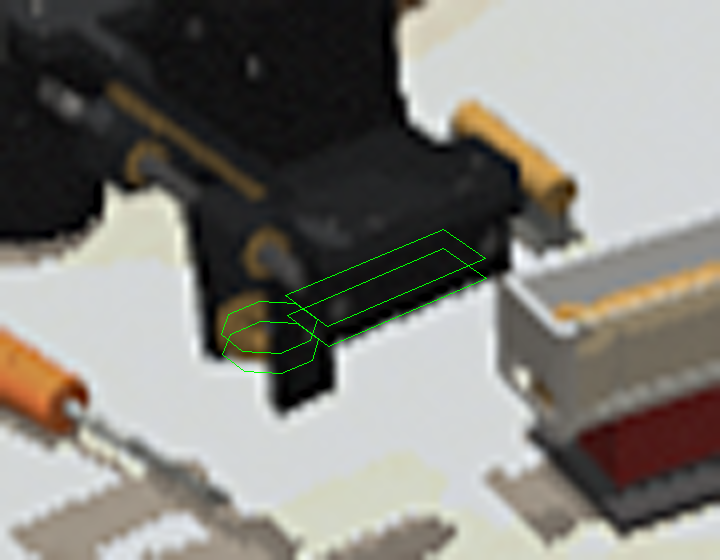

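Request:
{"name": "carry_out", "arguments": {"commands": [{"travel":[0.0158,-0.0062,0],"twist":[0,0,0],"jaw":0.02},{"travel":[0.0158,-0.0062,0],"twist":[0,0,0],"jaw":0.02},{"travel":[0.0158,-0.0062,0],"twist":[0,0,0],"jaw":0.02},{"travel":[0.0158,-0.0062,0],"twist":[0,0,0],"jaw":0.02},{"travel":[0.0158,-0.0062,0],"twist":[0,0,0],"jaw":0.02},{"travel":[0.0158,-0.0062,0],"twist":[0,0,0],"jaw":0.02},{"travel":[0.0158,-0.0062,0],"twist":[0,0,0],"jaw":0.02},{"travel":[0.0158,-0.0062,0],"twist":[0,0,0],"jaw":0.02},{"travel":[0.0158,-0.0062,0],"twist":[0,0,0],"jaw":0.02},{"travel":[0.0158,-0.0062,0],"twist":[0,0,0],"jaw":0.02},{"travel":[0.0158,-0.0062,0],"twist":[0,0,0],"jaw":0.02},{"travel":[0.0158,-0.0062,0],"twist":[0,0,0],"jaw":0.02},{"travel":[0.0158,-0.0062,0],"twist":[0,0,0],"jaw":0.02},{"travel":[0.0158,-0.0062,0],"twist":[0,0,0],"jaw":0.02},{"travel":[0,0,0],"twist":[0,0,0],"jaw":0.02},{"travel":[0,0,0],"twist":[0,0,0],"jaw":0.02}]}}

```text
t: 9.37
position: [0.5732, 0.1832, 0.0903]
orientation: [-2.462, -1.951, 0.001]
wrist_force: [0.7, -1.0, -1.2]
width: 0.0295
```

```bash
python3 snap.py g; python3 go.py .5744 .1825 .09 76.7
```

```text
t 9.4667 pos [0.5739 0.1809 0.0902] yaw 76.58140744147553 z [-0.0004 -0.0014 -1.    ] F [ 0.3412 -1.2392 -1.4734] w 0.029658867650792047
top crop origin 126 144
side crop origin 166 198
t 9.4667 pos [0.5739 0.1809 0.0902] yaw 76.58140744147553 z [-0.0004 -0.0014 -1.    ] F [ 0.3412 -1.2392 -1.4734] w 0.029658867650792047
tool delta [0.0017 0.0001 0.0002]
twist -0.002069830614616075
```

View pics/g_c.png

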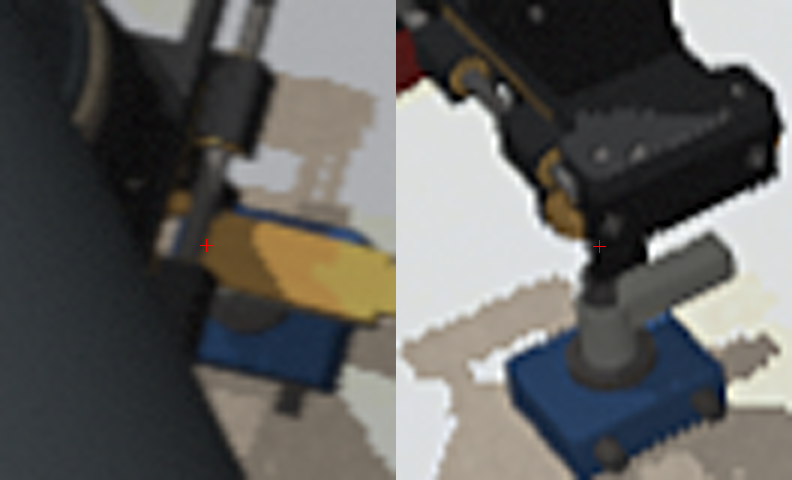

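View pics/g_top.png

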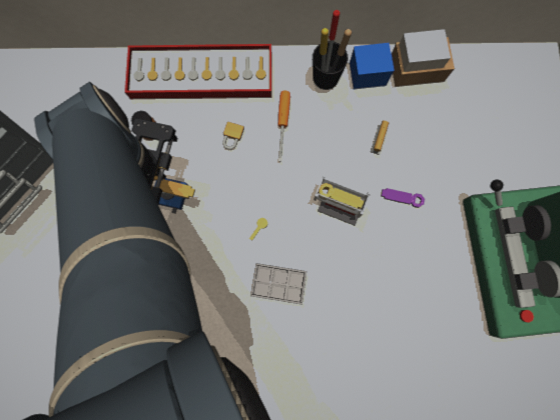

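```bash
cat > ov.py <<'E'
from go import *
from fit import rot,octa,box,ext,Dsh,lock_layers
import sys
tag=sys.argv[1];dx=float(sys.argv[2]) if len(sys.argv)>2 else 0;dy=float(sys.argv[3]) if len(sys.argv)>3 else 0
s,R=st();p=s["position"];a=np.arctan2(R[1,0],R[0,0])+np.pi
out=[]
for n,(u0,v0,w,h) in (("top",(145,165,55,60)),("side",(178,212,45,60))):
    k=8;im=cv2.imread(f"pics/{tag}_{n}.png")
    c=cv2.resize(im[v0:v0+h,u0:u0+w],None,fx=k,fy=k,interpolation=cv2.INTER_CUBIC)
    z=p[2]+.0144
    for l in (octa(z+.008),octa(z),box(.02,.081,-.012,.012,z+.008),box(.02,.081,-.012,.012,z)):
        l=np.array(l)+[dx,dy,0]
        q=((proj(n,rot(l,p[0],p[1],a))-[u0,v0]+.5)*k-.5);cv2.polylines(c,[np.round(q).astype(np.int32)],True,(0,255,0),1)
    LP=(.5739,.1826,-1.8096) if n=="top" else (.5792,.1803,-1.8003)
    for l in lock_layers()[4:]:
        q=((proj(n,rot(l,*LP))-[u0,v0]+.5)*k-.5);cv2.polylines(c,[cv2.convexHull(np.round(q).astype(np.int32))],True,(255,0,255),1)
    out.append(c)
cv2.imwrite(f"pics/{tag}_ov.png",np.hstack(out))
E
python3 ov.py g
```

```text
t 9.4667 pos [0.5739 0.1809 0.0902] yaw 76.58140744147553 z [-0.0004 -0.0014 -1.    ] F [ 0.3412 -1.2392 -1.4734] w 0.029658867650792047
```

View pics/g_ov.png

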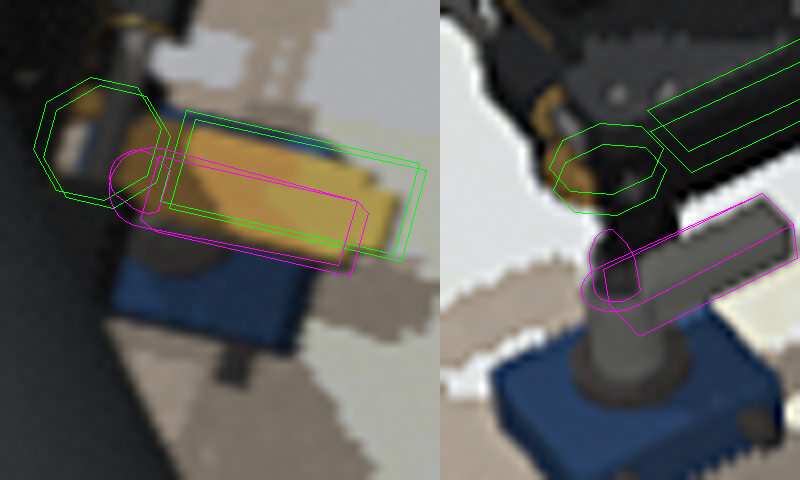

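```bash
cat > ft.py <<'E'
from go import *
import fit as F
from fit import *
import sys
tag=sys.argv[1];win=tuple(int(v) for v in sys.argv[2].split(","));x0=float(sys.argv[3])
s,R=st();p=s["position"];a=np.arctan2(R[1,0],R[0,0])+np.pi
z=p[2]+.0144
im=cv2.imread(f"pics/{tag}_top.png")[:,:,::-1].astype(float)
sat=(im[:,:,0]-im[:,:,2])/(im.sum(2)+30)*3
rat=np.clip(sat,-.3,1)*255
im3=np.repeat(rat[:,:,None],3,2)
c=.004
def tail(z): return np.array([[x0,-.012,z],[.081-c,-.012,z],[.081,-.012+c,z],[.081,.012-c,z],[.081-c,.012,z],[x0,.012,z]])
L=[ext(tail(z+.008),z)]
for l in L: pass
u0,v0,w,h=win
def f(q):
    W=weights(labels("top",L,q,win),2)
    y=np.clip(rat[v0:v0+h,u0:u0+w],-10,None)
    fg=W[:,:,1]; 
    thr=fg*HI
    return np.minimum(abs(thr-np.clip(y,0,None)),120).mean()
HI=np.median(rat[v0:v0+h,u0:u0+w][rat[v0:v0+h,u0:u0+w]>90]) if (rat[v0:v0+h,u0:u0+w]>90).any() else 200
print("HI",HI)
b=None
for sc in (.005,.002,.001):
    q=np.array([p[0],p[1],a]) if b is None else b.x
    b=minimize(f,q,method="Nelder-Mead",options=dict(initial_simplex=np.array([q]+[q+d for d in np.diag([sc,sc,sc*15])]),maxiter=200))
d=b.x[:2]-p[:2];ca,sa=np.cos(a),np.sin(a)
print("cam",b.x,np.degrees(b.x[2]),"cost",b.fun,"tool yaw+180",np.degrees(a)-360,"offset in cam x,y",ca*d[0]+sa*d[1],-sa*d[0]+ca*d[1])
vis=cv2.cvtColor(np.clip(rat,0,255).astype(np.uint8),cv2.COLOR_GRAY2RGB)
o1=overlay("top",L,b.x,vis,win,8,"pics/x.png");o2=overlay("top",L,b.x,im.astype(np.uint8),win,8,"pics/x.png")
cv2.imwrite(f"pics/{tag}_ft.png",np.hstack([o1,o2]))
E
python3 ft.py g 165,180,38,24 .02
```

```text
t 9.4667 pos [0.5739 0.1809 0.0902] yaw 76.58140744147553 z [-0.0004 -0.0014 -1.    ] F [ 0.3412 -1.2392 -1.4734] w 0.029658867650792047
HI 177.9496402877698
cam [0.5718 0.1873 4.4671] 255.94820416891216 cost 14.293274631903712 tool yaw+180 -103.41859255852444 offset in cam x,y -0.005757895885984485 -0.0034691452476454904
```

View pics/g_ft.png

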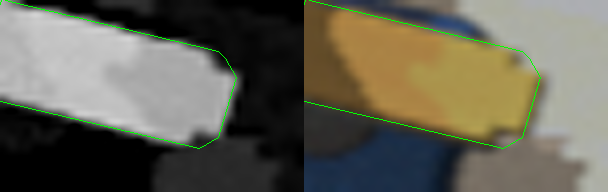

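Request:
{"name": "carry_out", "arguments": {"commands": [{"travel":[0,0,0],"twist":[0,0,0],"jaw":0.02},{"travel":[0,0,0],"twist":[0,0,0],"jaw":0.02},{"travel":[0,0,0],"twist":[0,0,0],"jaw":0.02},{"travel":[0,0,0],"twist":[0,0,0],"jaw":0.02}]}}

```text
t: 9.8
position: [0.5739, 0.1817, 0.0905]
orientation: [2.465, 1.947, -0.0]
wrist_force: [0.5, 0.4, -2.2]
width: 0.0297
```

```bash
python3 go.py; python3 snap.py h; python3 ft.py h 165,180,38,24 .02
```

```text
t 9.8 pos [0.5739 0.1817 0.0905] yaw 76.59743605216946 z [ 0.0001 -0.0002 -1.    ] F [ 0.478   0.3878 -2.2301] w 0.02971115217753603
t 9.9 pos [0.5738 0.1821 0.0906] yaw 76.62270082825566 z [ 0.0001 -0.0001 -1.    ] F [ 0.1007  0.6656 -1.326 ] w 0.028840594075174815
top crop origin 126 144
side crop origin 166 198
t 9.9 pos [0.5738 0.1821 0.0906] yaw 76.62270082825566 z [ 0.0001 -0.0001 -1.    ] F [ 0.1007  0.6656 -1.326 ] w 0.028840594075174815
HI 179.99999999999997
cam [0.5731 0.1854 4.451 ] 255.02425090575713 cost 14.215175150824939 tool yaw+180 -103.37729917174437 offset in cam x,y -0.0031316303056555988 -0.001432840347512919
```

View pics/h_ft.png

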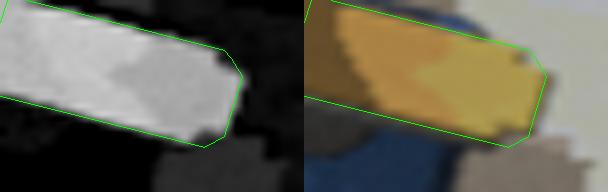

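Request:
{"name": "carry_out", "arguments": {"commands": [{"travel":[-0.0025,0.0018,0],"twist":[0,0,0],"jaw":0.02},{"travel":[0,0,0.006],"twist":[0,0,0],"jaw":0.02},{"travel":[0,0,0.006],"twist":[0,0,0],"jaw":0.02},{"travel":[0,0,0.006],"twist":[0,0,0],"jaw":0.02},{"travel":[0,0,0.004],"twist":[0,0,0],"jaw":0.02},{"travel":[0,0,0],"twist":[0,0,0],"jaw":0.02},{"travel":[0,0,0],"twist":[0,0,0],"jaw":0.02},{"travel":[0,0,0],"twist":[0,0,0],"jaw":0.02},{"travel":[0,0,0],"twist":[0,0,0],"jaw":0.02},{"travel":[0,0,0],"twist":[0,0,0],"jaw":0.02}]}}

```text
t: 10.73
position: [0.5751, 0.1796, 0.0688]
orientation: [2.464, 1.948, 0.001]
wrist_force: [-0.7, -0.3, -2.0]
width: 0.0293
```

```bash
python3 go.py; python3 snap.py i; python3 ft.py i 165,180,38,26 .02; python3 ov.py i -.003
```

```text
t 10.7333 pos [0.5751 0.1796 0.0688] yaw 76.65329374825906 z [ 0.0006  0.0001 -1.    ] F [-0.7051 -0.3064 -2.0115] w 0.029270446468700254
t 10.8333 pos [0.5751 0.1795 0.0688] yaw 76.64677608795581 z [ 0.0006  0.0001 -1.    ] F [-0.0189  0.4618 -1.4587] w 0.02940398712971294
top crop origin 130 146
side crop origin 167 205
t 10.8333 pos [0.5751 0.1795 0.0688] yaw 76.64677608795581 z [ 0.0006  0.0001 -1.    ] F [-0.0189  0.4618 -1.4587] w 0.02940398712971294
HI 178.19277108433735
cam [0.5759 0.1862 4.4339] 254.0433361613202 cost 17.08101508504003 tool yaw+180 -103.3532239120442 offset in cam x,y -0.006713159851740556 -0.0007433377074249185
t 10.8333 pos [0.5751 0.1795 0.0688] yaw 76.64677608795581 z [ 0.0006  0.0001 -1.    ] F [-0.0189  0.4618 -1.4587] w 0.02940398712971294
```

View pics/i_ft.png

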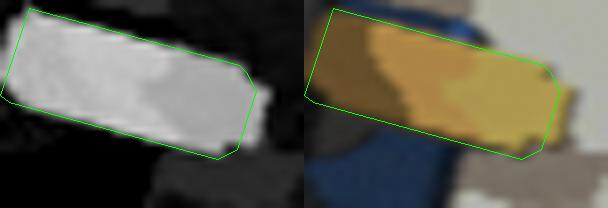

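View pics/i_ov.png

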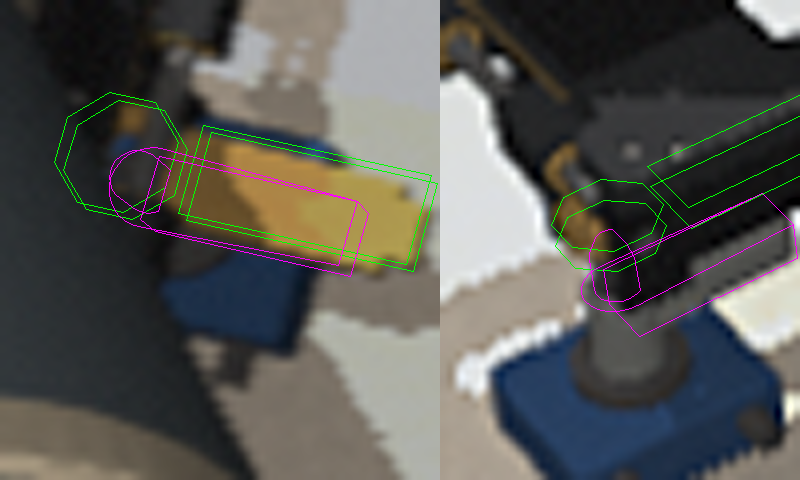

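```bash
python3 - <<'E'
s=open('ft.py').read()
s=s.replace('''    b=minimize(f,q,method''','''    if len(sys.argv)>4: 
        q=q.copy();q[2]=a;g=lambda v:f([v[0],v[1],a])
        b=minimize(g,q[:2],method="Nelder-Mead",options=dict(initial_simplex=np.array([q[:2],q[:2]+[sc,0],q[:2]+[0,sc]]),maxiter=200));b.x=np.r_[b.x,a];continue
    b=minimize(f,q,method''')
open('ft.py','w').write(s)
E
python3 ft.py i 172,180,32,24 .0|tail -1;cp pics/i_ft.png pics/i_ft1.png; python3 ft.py i 172,180,32,24 .0 1|tail -1;  python3 ft.py h 168,178,34,24 .0 1|tail -1; python3 ft.py h 172,178,32,24 .0 |tail -1
python3 -c "
import cv2,numpy as np
cv2.imwrite('pics/i_ft2.png',np.vstack([cv2.imread('pics/i_ft1.png'),cv2.imread('pics/i_ft.png')]))"
```

```text
cam [0.5741 0.1834 4.4514] 255.04669568113187 cost 15.356835611141557 tool yaw+180 -103.3532239120442 offset in cam x,y -0.0035588336238451643 -0.001795117629481811
cam [0.5728 0.1831 4.4793] 256.6467760879558 cost 16.443997567038863 tool yaw+180 -103.3532239120442 offset in cam x,y -0.0029098546295405507 -0.0029608912614202216
cam [0.5766 0.191  4.4793] 256.6467760879558 cost 15.449405045332446 tool yaw+180 -103.3532239120442 offset in cam x,y -0.011535657049429531 -0.001176539997218393
cam [0.578  0.1903 4.4539] 255.18794708098304 cost 14.773303206334573 tool yaw+180 -103.3532239120442 offset in cam x,y -0.011155640742124167 0.0003763523938550362
```

View pics/i_ft2.png

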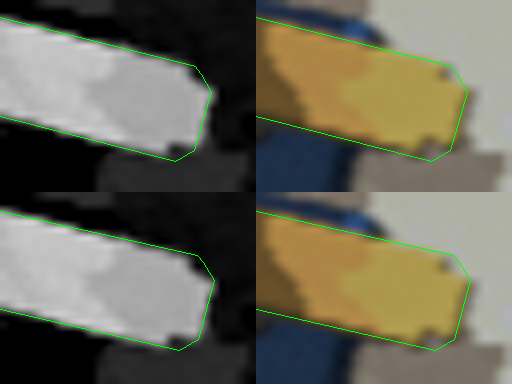

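```bash
python3 - <<'E'
import cv2,numpy as np
im=cv2.imread("pics/i_side.png");c=im[215:265,185:235]
c=np.clip(c.astype(float)*1.6,0,255).astype(np.uint8)
d=np.clip(cv2.imread("pics/c_side.png")[175:225,265:315].astype(float)*1.6,0,255).astype(np.uint8)
cv2.imwrite("pics/i2.png",np.hstack([cv2.resize(x,(400,400),interpolation=cv2.INTER_NEAREST) for x in (c,d)]))
E
```

```text
(no output)
```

View pics/i2.png

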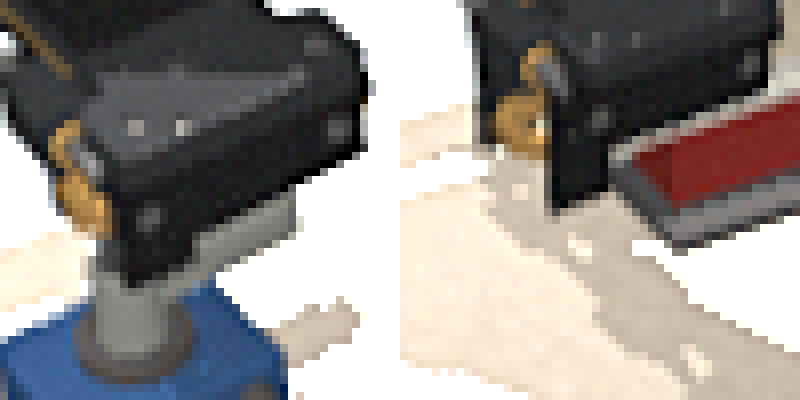

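```bash
python3 - <<'E'
from go import *
from fit import rot,octa,box,ext,Dsh
o=[]
for tag,p,yaw,dx,u0,v0 in (("i",(.5751,.1795,.0688),76.65,-.0035,185,215),("c",(.579,-.131,.0307),70.18,0,265,175)):
    im=cv2.imread(f"pics/{tag}_side.png");k=8
    c=np.clip(im[v0:v0+50,u0:u0+50].astype(float)*1.6,0,255).astype(np.uint8);c=cv2.resize(c,(400,400),interpolation=cv2.INTER_NEAREST)
    a=np.radians(yaw+180);z=p[2]+.0144
    w=.0148
    for l,col in ((octa(z+.008)+[dx,0,0],(0,255,0)),(octa(z)+[dx,0,0],(0,255,0)),(Dsh(.008,.005,z+.008)+[dx,0,0],(0,255,0)),(np.array([[-.0095,w,p[2]],[.0095,w,p[2]],[.0095,w,p[2]+.03],[-.0095,w,p[2]+.03]]),(255,0,255)),(np.array([[-.0095,-w,p[2]],[.0095,-w,p[2]],[.0095,-w,p[2]+.03],[-.0095,-w,p[2]+.03]]),(255,255,0))):
        q=((proj("side",rot(l,p[0],p[1],a))-[u0,v0]+.5)*k-.5);cv2.polylines(c,[np.round(q).astype(np.int32)],True,col,1)
    o.append(c)
cv2.imwrite("pics/i3.png",np.hstack(o))
E
```

```text
(no output)
```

View pics/i3.png

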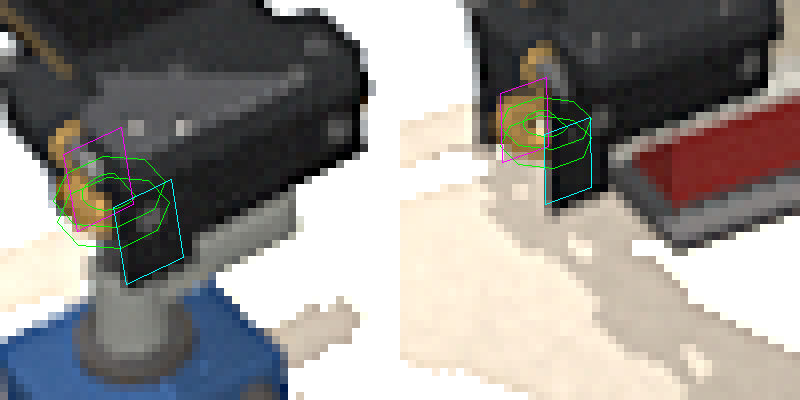

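Request:
{"name": "carry_out", "arguments": {"commands": [{"travel":[-0.001,0.0005,0],"twist":[0,0,0],"jaw":0.02},{"travel":[0,0,0.002],"twist":[0,0,0],"jaw":0.02},{"travel":[0,0,0.002],"twist":[0,0,0],"jaw":0.02},{"travel":[0,0,0.002],"twist":[0,0,0],"jaw":0.02},{"travel":[0,0,0.002],"twist":[0,0,0],"jaw":0.02},{"travel":[0,0,0.001],"twist":[0,0,0],"jaw":0.02},{"travel":[0,0,0],"twist":[0,0,0],"jaw":0.02}]}}

```text
t: 11.42
position: [0.5752, 0.1789, 0.0594]
orientation: [-2.464, -1.948, -0.001]
wrist_force: [0.9, 1.3, -1.4]
width: 0.0295
```

```bash
python3 go.py
```

```text
t 11.4167 pos [0.5752 0.1789 0.0594] yaw 76.6715823416639 z [ 0.0002  0.0006 -1.    ] F [ 0.8855  1.2695 -1.4266] w 0.02946502636129105
```

Request:
{"name": "carry_out", "arguments": {"commands": [{"travel":[0,0,0.0015],"twist":[0,0,0],"jaw":0.02},{"travel":[0,0,0.0015],"twist":[0,0,0],"jaw":0.02},{"travel":[0,0,0.0015],"twist":[0,0,0],"jaw":0.02},{"travel":[0,0,0.0015],"twist":[0,0,0],"jaw":0.02}]}}

```text
t: 11.75
position: [0.5755, 0.1795, 0.0538]
orientation: [-2.464, -1.949, -0.003]
wrist_force: [0.3, 3.4, 1.3]
width: 0.0292
```

```bash
python3 go.py; python3 -c "
from cell import arm;print(arm.get_state()['torque'])"
```

```text
t 11.75 pos [0.5755 0.1795 0.0538] yaw 76.68479101186183 z [ 0.0013  0.0015 -1.    ] F [0.3353 3.3775 1.258 ] w 0.029207939541994417
[ 0.67098251 -0.16052712  0.03973921]
```

Request:
{"name": "carry_out", "arguments": {"commands": [{"travel":[0.001,0,0.001],"twist":[0,0,0],"jaw":0.02},{"travel":[0,0,0.0015],"twist":[0,0,0],"jaw":0.02},{"travel":[0,0,0.0015],"twist":[0,0,0],"jaw":0.02},{"travel":[0,0,0.0015],"twist":[0,0,0],"jaw":0.02}]}}

```text
t: 12.08
position: [0.5755, 0.1795, 0.0479]
orientation: [2.465, 1.948, 0.001]
wrist_force: [0.3, 2.4, -0.6]
width: 0.0293
```

```bash
python3 go.py; python3 -c "
from cell import arm;print(arm.get_state()['torque'])"
```

```text
t 12.0833 pos [0.5755 0.1795 0.0479] yaw 76.64953836467201 z [ 0.0003  0.0002 -1.    ] F [ 0.2973  2.3807 -0.639 ] w 0.02927298759871408
[ 0.53473082 -0.21455657  0.02050349]
```

Sliding down freely. On to the shoulder (about 2.5 mm more).

Request:
{"name": "carry_out", "arguments": {"commands": [{"travel":[0,0,0.001],"twist":[0,0,0],"jaw":0.02},{"travel":[0,0,0.001],"twist":[0,0,0],"jaw":0.02},{"travel":[0,0,0.0008],"twist":[0,0,0],"jaw":0.02},{"travel":[0,0,0],"twist":[0,0,0],"jaw":0.02}]}}

```text
t: 12.42
position: [0.5755, 0.1796, 0.0456]
orientation: [2.464, 1.948, 0.0]
wrist_force: [0.3, 2.4, 2.1]
width: 0.0293
```

```bash
python3 go.py; python3 snap.py j; python3 -c "
from cell import arm;print(arm.get_state()['torque'])"
```

```text
t 12.4167 pos [0.5755 0.1796 0.0456] yaw 76.65652434660794 z [ 0.0003  0.     -1.    ] F [0.3442 2.3632 2.1441] w 0.029307976069566942
t 12.5167 pos [0.5755 0.1796 0.0456] yaw 76.65777806394749 z [ 0.0004  0.0001 -1.    ] F [-0.0909  2.2171  3.2346] w 0.029547250336860693
top crop origin 133 148
side crop origin 168 212
[0.45239343 0.01595843 0.00999519]
```

View pics/j_c.png

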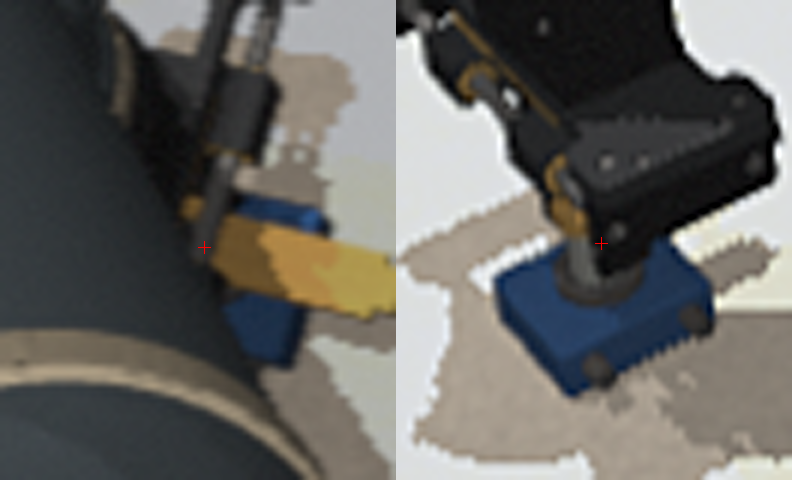

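Request:
{"name": "carry_out", "arguments": {"commands": [{"travel":[0.0005,0,0.0005],"twist":[0,0,0],"jaw":0.02},{"travel":[0,0,0],"twist":[0,0,0],"jaw":0.02},{"travel":[0,0,0],"twist":[0,0,0],"jaw":0.034},{"travel":[0,0,0],"twist":[0,0,0],"jaw":0.045},{"travel":[0,0,0],"twist":[0,0,0],"jaw":0.06},{"travel":[0,0,0],"twist":[0,0,0],"jaw":0.06},{"travel":[0,0,0],"twist":[0,0,0],"jaw":0.06},{"travel":[0,0,0],"twist":[0,0,0],"jaw":0.06}]}}

```text
t: 13.18
position: [0.5753, 0.1795, 0.0444]
orientation: [2.465, 1.948, -0.001]
wrist_force: [0.0, 0.1, 0.4]
width: 0.0568
```

```bash
python3 go.py; python3 snap.py k
```

```text
t 13.1833 pos [0.5753 0.1795 0.0444] yaw 76.63755744198363 z [-0.0005 -0.0005 -1.    ] F [0.0276 0.0618 0.4141] w 0.05680252133106567
t 13.2833 pos [0.5754 0.1797 0.0446] yaw 76.64592420361821 z [-0.0003 -0.0003 -1.    ] F [0.4742 0.2469 0.5964] w 0.05877882026785157
top crop origin 133 148
side crop origin 168 212
```

View pics/k_c.png

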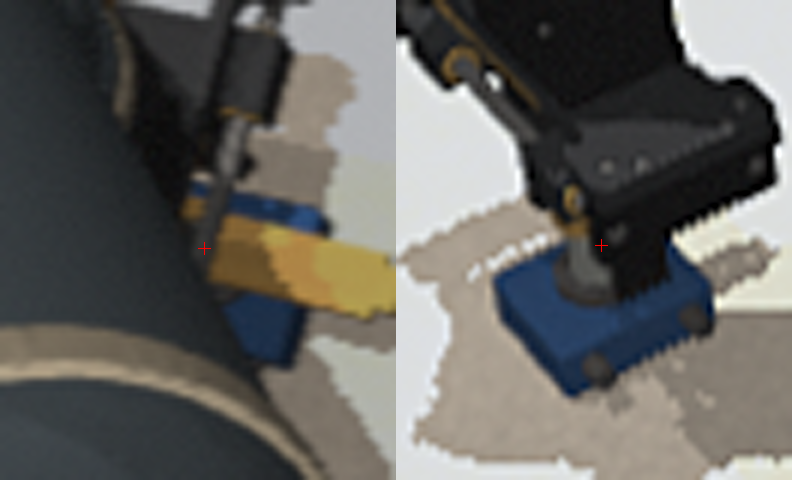

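Request:
{"name": "carry_out", "arguments": {"commands": [{"travel":[0,0,-0.003],"twist":[0,0,0],"jaw":0.06},{"travel":[0,0,-0.006],"twist":[0,0,0],"jaw":0.06},{"travel":[0,0,-0.012],"twist":[0,0,0],"jaw":0.06},{"travel":[0,0,-0.02],"twist":[0,0,0],"jaw":0.06},{"travel":[0,0,-0.02],"twist":[0,0,0],"jaw":0.06},{"travel":[0,0,-0.03],"twist":[0,0,0],"jaw":0.06},{"travel":[0,0,-0.03],"twist":[0,0,0],"jaw":0.06},{"travel":[0.03,0,-0.02],"twist":[0,0,0],"jaw":0.06},{"travel":[0.03,0,0],"twist":[0,0,0],"jaw":0.06},{"travel":[0.03,0,0],"twist":[0,0,0],"jaw":0.06},{"travel":[0.03,0,0],"twist":[0,0,0],"jaw":0.06},{"travel":[0.03,0,0],"twist":[0,0,0],"jaw":0.06},{"travel":[0.03,0,0],"twist":[0,0,0],"jaw":0.06},{"travel":[0.03,0,0],"twist":[0,0,0],"jaw":0.06},{"travel":[0,0,0],"twist":[0,0,0],"jaw":0.06},{"travel":[0,0,0],"twist":[0,0,0],"jaw":0.06}]}}

```text
t: 14.62
position: [0.623, 0.3867, 0.1865]
orientation: [-2.46, -1.952, -0.001]
wrist_force: [0.0, -0.2, 0.2]
width: 0.0603
```

```bash
python3 snap.py l .56 .16 .06;python3 - <<'E'
import cv2,numpy as np
a=cv2.imread("pics/l_side.png")[150:225,255:345];b=cv2.imread("pics/l_top.png")[165:225,300:380]
a=cv2.resize(a,None,fx=5,fy=5,interpolation=cv2.INTER_CUBIC);b=cv2.resize(b,(320,240),interpolation=cv2.INTER_CUBIC)
o=np.zeros((375,780,3),np.uint8);o[:,:450]=a;o[:240,460:]=b;cv2.imwrite("pics/l2.png",o)
E
```

```text
t 14.7167 pos [0.6242 0.3832 0.1863] yaw 76.61530278096112 z [ 0.0006 -0.0009 -1.    ] F [ 0.6954 -0.0964 -0.0037] w 0.05978204680426811
top crop origin 140 154
side crop origin 178 206
```

View pics/l_c.png

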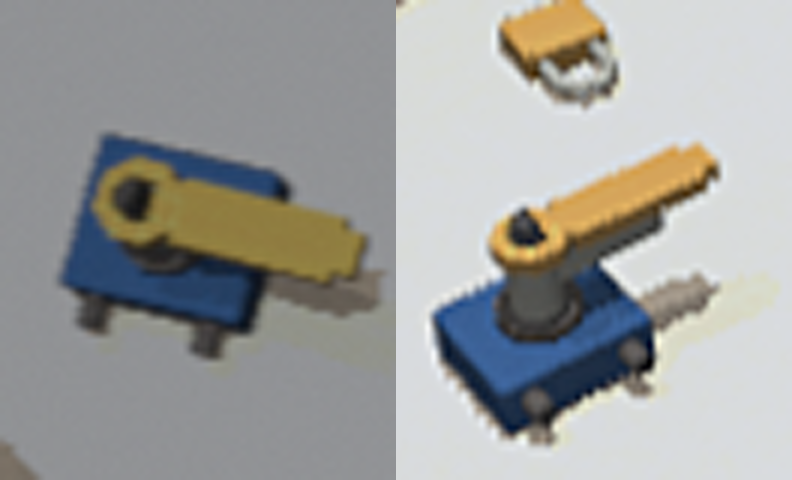

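View pics/l2.png

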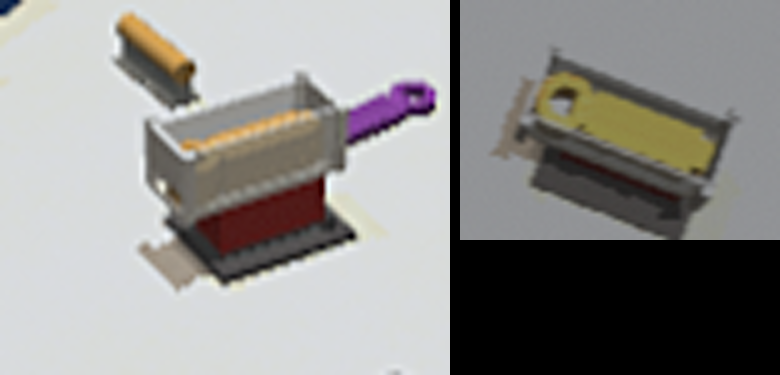

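View pics/l_side.png

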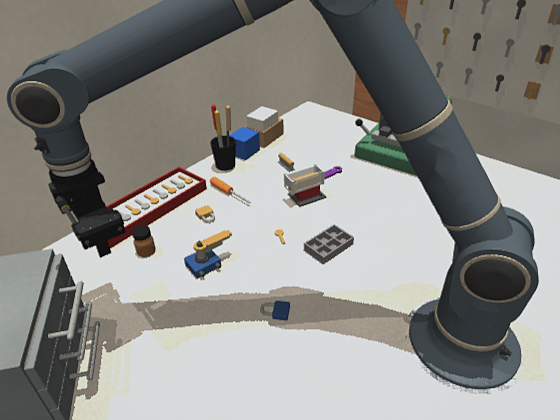

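```bash
python3 - <<'E'
from fit import *
o=[]
for n,LP,w in (("top",(.5739,.1826,-1.8096),(148,170,60,40)),("side",(.5792,.1803,-1.8003),(182,222,55,45))):
    im=cv2.imread(f"pics/l_{n}.png")[:,:,::-1]
    L=[octa(.068),octa(.06),np.array(box(.015,.081,-.012,.012,.068)),np.array(box(.015,.081,-.012,.012,.06)),np.r_[Dsh(.0049,.0028,.078)]]
    c=overlay(n,L,LP,im,w,7,"pics/x.png");o.append(cv2.copyMakeBorder(c,0,320-c.shape[0],0,0,0))
cv2.imwrite("pics/l3.png",np.hstack(o))
E
```

```text
(no output)
```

View pics/l3.png

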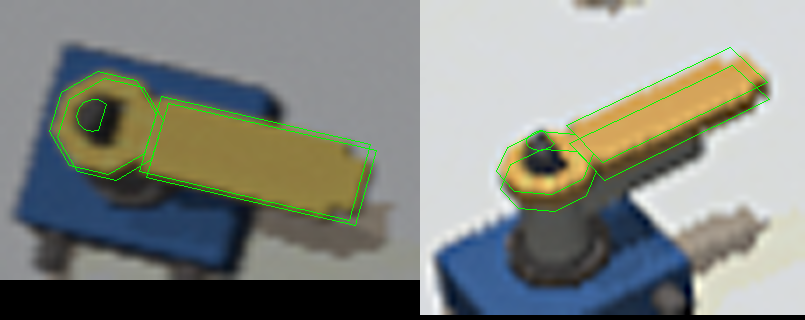

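```bash
python3 -c "
from cell import arm
print(arm.hand_in()); s=arm.get_state();print(s['t'],s['wrist_force'])"
```

```text
the job is handed in; nothing more can be done
None
the job is handed in; nothing more can be done
```

The bottom cam is on the lock's shoulder and released. I handed the job in at about 14.7 s of the 42 s allowed; the hand-in itself gives no verdict.

**What I did:** I gripped the cam by its head flats and drew it about 84 mm straight out of the mouth, against about 7 N of friction. I then lifted it, turned it 6.5° and lowered it over the D spindle. After letting go, I backed the arm well clear.

**Last checks:**
- **Height:** the cam touched down with the tool at z = 0.0456 m, the height worked out for fully home.
- **Fit:** both camera views show the spindle standing up through the bore and the cam lying flat, tail along the lock's arm. The top view matches the predicted outline.
- **Magazine:** the other three cams look flat and one place lower; I judged this by eye.
- **Rest of the bench:** nothing else looks moved in the side view; I did not measure it.

**What disagreed:**
- The two cameras differed by about 5 mm on where the lock is, mostly along the side camera's line of sight. I lined up using the top view of the cam and lock together.
- The cam sat about 3.5 mm off centre along the grip, partly from a small slip while drawing. I corrected for this before lowering.
- In the camera fits the cam's tail was about 1.5° off the tool's direction, well inside the 15° allowed.

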